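# Load the drying tray and set its timer by clicks

### The job

First turn the knob in the timer's well back to zero (fully anticlockwise). Then pack all the wood offcuts that lie loose on the bench - one long square bar and two or three short blocks - into the shallow drying tray, each lying flat on the tray's floor, none on its rim or on another, and let go of them. Only then set the timer: two clicks clockwise from zero for every piece packed. Leave the tape measure and mug where they are.

Things in the scene. Friction and masses are not known exactly. Their poses are not given: they have to be found in the camera images.
- tray_floor (a point): centre of the floor (3 mm over the bench) of a fixed shallow sheet-metal tray, inside 216 mm (own x) by 176 mm (own y); walls 4 mm thick, lip 15 mm over the bench. Four pieces need a tidy pattern, e.g. the bar along y against one end, and blocks in two rows (82 mm side along x) against the long sides, with a 50 mm aisle between the rows for the fingers
- block_1_mid (a point): a short wood offcut, alike with block_2 and block_3, 60 x 82 x 38 mm, the point at its centre (19 mm over its underside); own x across the 60 mm width, own y along the 82 mm length, z up; it lies flat. 130 g. May be absent
- block_2_mid (a point): a short wood offcut, alike with block_1 and block_3, 60 x 82 x 38 mm, the point at its centre (19 mm over its underside); own x across the 60 mm width, own y along the 82 mm length, z up; it lies flat. 130 g. May be absent
- block_3_mid (a point): a short wood offcut, alike with block_1 and block_2, 60 x 82 x 38 mm, the point at its centre (19 mm over its underside); own x across the 60 mm width, own y along the 82 mm length, z up; it lies flat. 130 g. May be absent
- bar_1_mid (a point): a long wood offcut of square section, 38 x 170 x 38 mm, the point at its centre (19 mm over its underside); own y along the 170 mm length, own x across 38 mm; it lies on one side. 160 g. Always there
- dial_axis (a point): on the knob's upright axis, 34 mm over the bench; axes fixed to the timer, z up. Timer: fixed grey housing 118 x 118 x 50 mm (sides along own x, y) with an open square well 102 mm wide, its floor 12 mm over the bench. In it a black bar knob, 50 mm long, 12 mm thick, 14 to 45 mm over the bench, on a skirt 46 mm across, 3 mm high. 11 ticks, one a click; the zero tick is thicker
- dial (a joint): knob angle in rad: 0 at the zero stop, growing clockwise from above, a click every 0.5236 (30 degrees) up to click 10 at the other stop. The bar's pointer end (white line) points 150 degrees minus this angle, anticlockwise from dial_axis's own x. Let go, it springs to the nearest click; about 0.05 N m takes it to the next
- tape_measure: bystander: a tape measure lying on its side, 66 x 75 x 39 mm, origin under its centre; loose, leave it
- mug: bystander: a white mug, 78 x 110 x 97 mm, origin under its centre; loose, leave it

How it is judged:
By the outcome, as a careful person would: the job done as asked, in the order asked, and still so for the second after the job is handed in, with the robot touching nothing.
Of block_1, block_2, block_3 only 2 to 3 are there at a start; the rules pass over those that are not, and their reading is None.
At some moment in a run one of block_1, block_2, block_3, bar_1 may be knocked a few centimetres aside while the robot is not near it.
Once in a run the grip may slacken for a moment while it holds something.
It also fails if it takes over 210 s, if anything falls off the work surface, if the arm or the gripper's body presses on something with over 40 N, if the wrist force passes 120 N, or if a joint passes its speed limit or range.

### The arm

A 6-joint arm with a two-finger parallel gripper is mounted at the origin on a cart in front of the work surface, level with it; the furniture and walls round the work are solid. World frame = base frame: x ahead of the robot, y to its left, z up, the work surface at z = 0. Lengths are in m, angles in degrees, forces in N, time in s.
With the tool pointing down it reaches from about 0.375 to 0.925 m from the base axis. Payload 5.7 kg.
Tool frame: the origin (TCP) lies on the front face of the gripper's body, between the roots of the fingers; the fingertips stand 80 mm ahead of it and the grasp point (between the pads) lies 61 mm ahead of it; z points along the fingers, y is the line along which they close (so a half turn about z gives the same grasp; the last joint's range is limited). The gripper opens to 88 mm and grips with 3 to 60 N. Pads are 20 mm wide; open, the fingers measure 115 mm over their backs; the gripper's body (75 mm by 178 mm) begins 61 mm behind the grasp point.
Start: joints at [60.785, 20.558, 86.54, -0, 72.909, -6.595], TCP at [0.231, 0.554, 0.303] pointing down, gripper open.
Joint ranges: [-170.27, 170.27], [-57.76, 135], [12.27, 136.19], [-55.21, 235.2], [11.17, 155.16], [-170.74, 170.74]. Speed limits (degrees/s): [136.94, 136.94, 180, 180, 180, 180].

### API

Orientations are given as [roll, pitch, yaw] about the fixed x, y, z axes, in that order (R = Rz(yaw) Ry(pitch) Rx(roll)).
In Python, from workcell import manip gives the robot as it stands.
- The arm moves only by the tool arm_command, never from a script. Its argument "deltas" is a list of rows, each an object with "fingers": the opening, from -1 (shut) to 1 (fully open), so that 0 is half open; "linear": the shift along the tool's x, y, z as a fraction of full scale, a list of three; "twist": the turn, a rotation vector about the tool's x, y, z as a fraction of full scale, a list of three. A call has 1 to 8 rows; each row shifts and turns the commanded pose from where the row before left it, along the tool's axes as they then stand; what a row does not reach is not made up. Full scale, the value 1, is 200 mm for a shift and 8 degrees for a turn. A row lasts 1/8 s, in which the tool goes at most 62.5 mm and 10.7 degrees, less where a joint would pass 70% of its speed; a pose out of reach is approached as far as the arm can. A call with a number of a shift or a turn outside -1 to 1 is refused whole. A call with a gripper value outside its range is refused whole. The fingers move at their own pace and stop on an object; "grip_force" is the grip in N (left out, the last holds). Time passes only in rows, so rows that do not move let the fingers close. It gives the time, the measured TCP pose, the force, the opening and the grip force at its end, in the units of the state.
- manip.observe(): the state, without advancing time (a new reading comes with each control period).
- manip.snapshot(name): name is "side" or "top" or "wrist"; returns a dict with "img" (400x640x3 uint8, blue, green, red), "range_z" (400x640 float32, m along the optical axis (not along the pixel's ray), 0 where there is no reading), "fx", "fy", "cx", "cy" (pixels), "camera_from_world" (4x4, takes a point from world to camera coordinates). Camera axes: x right, y down, z forward; pixel columns grow to the right and rows downward; lengths in m; the calibration is good to about 2 mm. The wrist camera is an equidistant fisheye: a pixel r from the principal point sees the ray r / f radians off the axis. A picture is of the moment at which its call begins.
- manip.sign_off(): hands the job in; it is judged then, once.
The state is a dict: "time": time; "joint_pos": joint angles; "qd": joint speeds; "tau": joint torques, N m; "position": TCP position; "orientation": TCP orientation; "force": force on the tool from outside, world axes, zero at the start; "wrist_torque": the same for the moment, N m; "grip_width": finger opening in m; "grip_force": force on a finger pad.
Only numpy, scipy, OpenCV 4.12 (cv2) and the standard library are available. Lean on these libraries where they do the work, as an engineer would, in place of code of your own. Each camera call takes 0.05 s, during which the arm holds its last target. There are 200 camera calls.

## Working session

There is one attempt and no reset: what is moved stays moved. The work goes in short steps, Python scripts to look and compute and a tool call to move; the robot and the scene stay as the last step left them, time stands still between calls to the robot, and variables do not carry over. Pictures are saved under pics/ and viewed, at most 14 in all, crops included, and the job is handed in when it is done.

Besides the shell and the picture viewer there is one more tool, called after "Request:" by a JSON object that holds its "op" and its "data". arm_command: Moves the arm, as the interface text tells. Shift numbers are shares of 200 mm and turn numbers shares of 8 degrees, none past 1 either way. Its arguments: {"type":"object","properties":{"deltas":{"type":"array"},"grip_force":{"type":"number"}},"required":["deltas"]}

```bash
mkdir -p pics; ls
cat > h.py <<'E'
import numpy as np, cv2
from workcell import manip
def snap(n):
    s=manip.snapshot(n); return s
def world(s,u,v,z=None):
    """pixel -> world by depth (z None) or plane z; pinhole cams"""
    T=np.linalg.inv(s['camera_from_world'])
    d=np.array([(u-s['cx'])/s['fx'],(v-s['cy'])/s['fy'],1.])
    D=T[:3,:3]@d; o=T[:3,3]
    t=s['range_z'][int(round(v)),int(round(u))] if z is None else (z-o[2])/D[2]
    return o+t*D
def cloud(s):
    v,u=np.mgrid[:400,:640]; Z=s['range_z']
    T=np.linalg.inv(s['camera_from_world'])
    P=np.stack([(u-s['cx'])/s['fx']*Z,(v-s['cy'])/s['fy']*Z,Z],-1)
    return P@T[:3,:3].T+T[:3,3]
E
python3 - <<'E'
from h import *
for n in('top','side'):
    s=snap(n); cv2.imwrite(f'pics/{n}0.png',s['img']); np.savez(f'{n}0.npz',**s)
    print(n,s['fx'],s['cx'],s['cy'],np.linalg.inv(s['camera_from_world'])[:3].round(3).tolist())
print(manip.observe())
E
```

```text
pics
top 388.13462188978093 325.33110623638066 200.29154259572903 [[0.503, -0.838, 0.211, 0.43], [-0.864, -0.489, 0.117, 0.095], [0.005, -0.241, -0.97, 0.91]]
side 380.96488083387925 318.17998774871785 201.57544294675682 [[0.774, -0.464, 0.431, 0.214], [-0.633, -0.578, 0.515, -0.318], [0.01, -0.671, -0.741, 0.745]]
{'time': 0.1, 'joint_pos': array([ 6.07856751e+01,  2.05933951e+01,  8.65897481e+01, -9.26660865e-04,
        7.29084180e+01, -6.59334651e+00]), 'qd': array([ 0.01505   , -0.06031569, -0.22731454, -0.04797972,  0.0141406 ,
       -0.01989968]), 'tau': array([ 2.33653655e-04, -5.16349733e+01, -2.71409065e+01,  6.78406656e-02,
        2.76484253e-02, -5.34981450e-05]), 'position': array([0.23054899, 0.55343322, 0.30191802]), 'orientation': array([-1.79908943e+02, -9.63377161e-03,  1.57379287e+02]), 'force': array([-0.52877716, -0.40721737, -0.43704765]), 'wrist_torque': array([-0.01397178, -0.00201853, -0.01823117]), 'grip_force': 0.0, 'grip_width': 0.08782153150390316}
```

View pics/top0.png

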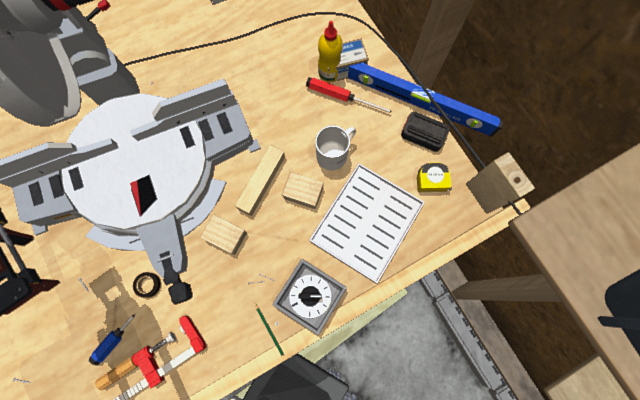

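View pics/side0.png

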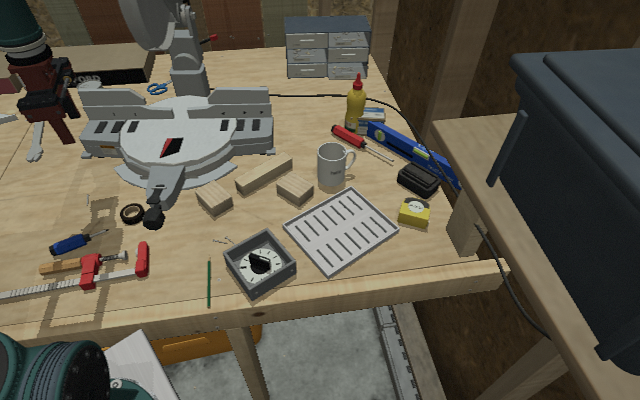

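The top view shows the bar (260,180), two blocks (303,190) and (225,235), the tray (367,222), and the timer (310,297). The mug is at (333,147) and the tape at (435,178). So there are three pieces, which means 6 clicks.

```bash
cat >> h.py <<'E'
def rects(s,zlo,zhi,roi,amin=80):
    """connected regions of cloud height in [zlo,zhi] within pixel roi u0,v0,u1,v1 -> minAreaRect in world xy"""
    P=cloud(s); m=((P[...,2]>zlo)&(P[...,2]<zhi)&(s['range_z']>0)).astype(np.uint8)
    k=np.zeros_like(m); u0,v0,u1,v1=roi; k[v0:v1,u0:u1]=1; m*=k
    n,l,st,c=cv2.connectedComponentsWithStats(m); out=[]
    for i in range(1,n):
        if st[i,4]<amin: continue
        q=P[l==i]; r=cv2.minAreaRect((q[:,:2]*1000).astype(np.float32)); (cx,cy),(w,h),a=r
        if w>h: w,h,a=h,w,a+90   # a = direction of short side (own x)
        out.append((c[i].round(),round(cx),round(cy),'short',round(w),'long',round(h),'xdeg',round((a+90)%180-90,1),'z',round(np.median(q[:,2])*1000,1),st[i,4]))
    return out
E
python3 - <<'E'
from h import *
for n in('top','side'):
    s=dict(np.load(f'{n}0.npz'))
    roi=(190,130,470,350) if n=='top' else (190,140,460,310)
    for r in rects(s,.03,.044,roi): print(n,r)
    print('house')
    for r in rects(s,.045,.056,roi): print(n,r)
    print('tray')
    for r in rects(s,.008,.02,roi,15): print(n,r)
s=dict(np.load('top0.npz'))
# tray outline corners at lip z
for uv in [(361,165),(424,204),(377,282),(310,240)]: print(world(s,*uv,.015).round(4))
s=dict(np.load('side0.npz'))
for uv in [(350,188),(399,229),(331,275),(283,227)]: print(world(s,*uv,.015).round(4))
s=dict(np.load('top0.npz'))
cv2.imwrite('pics/dial.png',cv2.resize(s['img'][255:340,265:355],None,fx=6,fy=6,interpolation=2))
E
```

```text
top (array([428., 137.]), 878, 67, 'short', 45, 'long', 112, 'xdeg', 29.9, 'z', np.float64(35.4), np.int32(341))
top (array([218., 172.]), 553, 457, 'short', 38, 'long', 225, 'xdeg', 82.2, 'z', np.float64(37.2), np.int32(240))
top (array([259., 179.]), 589, 361, 'short', 39, 'long', 170, 'xdeg', -86.9, 'z', np.float64(38.1), np.int32(1180))
top (array([435., 176.]), 804, 8, 'short', 65, 'long', 73, 'xdeg', 32.7, 'z', np.float64(38.4), np.int32(758))
top (array([303., 189.]), 617, 261, 'short', 61, 'long', 82, 'xdeg', 11.4, 'z', np.float64(38.1), np.int32(890))
top (array([222., 234.]), 435, 364, 'short', 60, 'long', 83, 'xdeg', 4.1, 'z', np.float64(38.3), np.int32(966))
house
top (array([429., 135.]), 884, 70, 'short', 16, 'long', 71, 'xdeg', 7.3, 'z', np.float64(47.8), np.int32(112))
top (array([209., 177.]), 555, 461, 'short', 45, 'long', 221, 'xdeg', 82.9, 'z', np.float64(52.1), np.int32(418))
top (array([309., 297.]), 417, 122, 'short', 118, 'long', 118, 'xdeg', 88.0, 'z', np.float64(49.6), np.int32(781))
tray
top (array([420., 143.]), 870, 75, 'short', 7, 'long', 100, 'xdeg', 5.
[... 4414 characters left out ...]
73, 'xdeg', 31.0, 'z', np.float64(14.2), np.int32(100))
side (array([453., 239.]), 813, -104, 'short', 3, 'long', 81, 'xdeg', -29.8, 'z', np.float64(14.1), np.int32(74))
side (array([259., 261.]), 421, 133, 'short', 85, 'long', 97, 'xdeg', 88.3, 'z', np.float64(12.9), np.int32(1168))
side (array([233., 272.]), 359, 148, 'short', 1, 'long', 62, 'xdeg', -2.1, 'z', np.float64(14.9), np.int32(24))
side (array([270., 285.]), 405, 69, 'short', 44, 'long', 125, 'xdeg', 65.8, 'z', np.float64(14.1), np.int32(161))
[0.7451 0.1727 0.015 ]
[ 0.7351 -0.0038  0.015 ]
[0.5192 0.0065 0.015 ]
[0.525  0.1861 0.015 ]
[0.7361 0.1742 0.015 ]
[ 0.735  -0.0034  0.015 ]
[0.5225 0.0031 0.015 ]
[0.5189 0.1787 0.015 ]
```

View pics/dial.png

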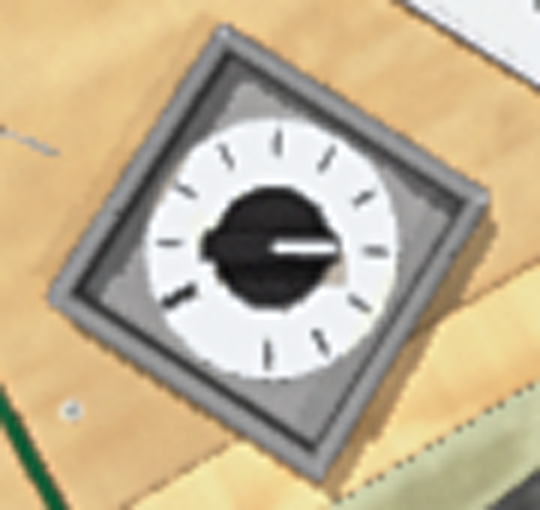

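The dial zooms in clearly: the zero tick is at (180,297) and the white pointer at (335,247) is on tick 7. I need 7 clicks back, which is 210° anticlockwise. The timer is at (417,122) with yaw -2°, so the pointer is now at about -62° in the world frame.

Add to h.py:
```python
def go(x,y,z,yaw):
    """tool-frame shift (units of 200mm) at present yaw, and twist z (units of 8 deg); mm in"""
    o=manip.observe(); p=o['position']*1000; a=np.radians(o['orientation'][2])
    d=np.array([x,y,z])-p
    l=np.array([np.cos(a)*d[0]+np.sin(a)*d[1],np.sin(a)*d[0]-np.cos(a)*d[1],-d[2]])
    t=-(((yaw-o['orientation'][2])+180)%360-180)
    print('at',p.round(1),'rpy',o['orientation'].round(2),'j6',o['joint_pos'][5].round(1),'F',o['force'].round(1),'w',round(o['grip_width']*1000,1),'gf',round(o['grip_force'],1),'t',round(o['time'],1))
    print('lin total',(l/200).round(3),'twist z total',round(t/8,3))
```

```text
(no output)
```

Request:
{"op": "arm_command", "data": {"deltas": [{"fingers": -0.3, "linear": [-0.17, -0.165, 0], "twist": [0, 0, 0]}, {"fingers": -0.3, "linear": [-0.17, -0.165, 0], "twist": [0, 0, 0]}, {"fingers": -0.3, "linear": [-0.17, -0.165, 0], "twist": [0, 0, 0]}, {"fingers": -0.3, "linear": [-0.17, -0.165, 0], "twist": [0, 0, 0]}, {"fingers": -0.3, "linear": [-0.17, -0.165, 0], "twist": [0, 0, 0]}, {"fingers": -0.3, "linear": [-0.17, -0.165, 0], "twist": [0, 0, 0]}, {"fingers": -0.3, "linear": [-0.17, -0.165, 0], "twist": [0, 0, 0]}, {"fingers": -0.3, "linear": [-0.17, -0.165, 0], "twist": [0, 0, 0]}], "grip_force": 30}}

```text
time: 1.1
position: [0.3805, 0.204, 0.3025]
orientation: [-180.0, -0.0, 157.4]
force: [0.2, 0.1, -0.8]
grip_width: 0.0307
grip_force: 0.0
```

```bash
python3 -c "
from h import *
go(417,122,220,118)"
```

```text
at [380.5 204.  302.5] rpy [-1.7999e+02 -1.0000e-02  1.5739e+02] j6 -48.4 F [ 0.2  0.1 -0.8] w 30.7 gf 0.0 t 1.1
lin total [-0.326 -0.308  0.413] twist z total 4.923
```

Request:
{"op": "arm_command", "data": {"deltas": [{"fingers": -0.3, "linear": [-0.163, -0.154, 0.2], "twist": [0, 0, 0]}, {"fingers": -0.3, "linear": [-0.163, -0.154, 0.21], "twist": [0, 0, 0]}, {"fingers": -0.3, "linear": [0, 0, 0], "twist": [0, 0, 0.98]}, {"fingers": -0.3, "linear": [0, 0, 0], "twist": [0, 0, 0.98]}, {"fingers": -0.3, "linear": [0, 0, 0], "twist": [0, 0, 0.98]}, {"fingers": -0.3, "linear": [0, 0, 0], "twist": [0, 0, 0.98]}, {"fingers": -0.3, "linear": [0, 0, 0], "twist": [0, 0, 1]}, {"fingers": -0.3, "linear": [0, 0, 0], "twist": [0, 0, 0]}]}}

```text
time: 2.1
position: [0.4166, 0.1235, 0.2205]
orientation: [-180.0, -0.0, 118.1]
force: [-0.6, 0.0, -1.0]
grip_width: 0.0308
grip_force: 0.0
```

```bash
python3 -c "
from h import *
go(417,122,103,118)
s=snap('wrist'); cv2.imwrite('pics/w1.png',s['img']); print(s['fx'],s['cx'],s['cy'])"
```

```text
at [416.6 123.5 220.5] rpy [-1.7997e+02 -1.0000e-02  1.1809e+02] j6 -20.7 F [-0.6  0.  -1. ] w 30.8 gf 0.0 t 2.1
lin total [-0.008 -0.002  0.587] twist z total 0.011
309.70691628693146 317.13855625585836 204.82588097250658
```

View pics/w1.png

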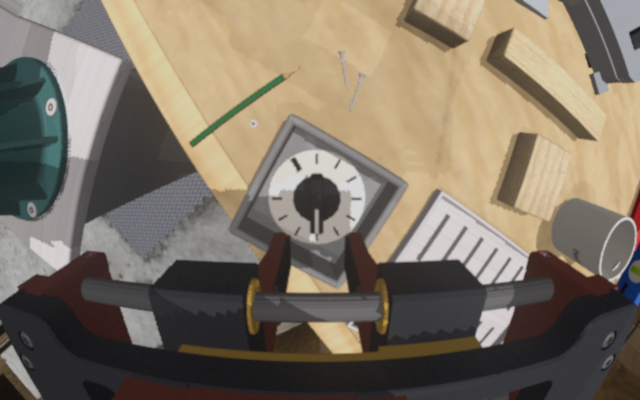

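The wrist view shows the knob at (317,200), centred between the fingers, with its pointer straight down the image. It's aligned, so I'll descend and grip.

Request:
{"op": "arm_command", "data": {"deltas": [{"fingers": -0.3, "linear": [-0.008, -0.002, 0.2], "twist": [0, 0, 0]}, {"fingers": -0.3, "linear": [0, 0, 0.2], "twist": [0, 0, 0]}, {"fingers": -0.3, "linear": [0, 0, 0.1], "twist": [0, 0, 0]}, {"fingers": -0.3, "linear": [0, 0, 0.087], "twist": [0, 0, 0]}, {"fingers": -1, "linear": [0, 0, 0], "twist": [0, 0, 0]}, {"fingers": -1, "linear": [0, 0, 0], "twist": [0, 0, 0]}, {"fingers": -1, "linear": [0, 0, 0], "twist": [0, 0, 0]}, {"fingers": -1, "linear": [0, 0, 0], "twist": [0, 0, 0]}], "grip_force": 25}}

```text
time: 3.15
position: [0.4167, 0.1217, 0.1037]
orientation: [-180.0, 0.0, 118.1]
force: [-3.3, -3.6, 1.4]
grip_width: 0.0119
grip_force: 25.0
```

Request:
{"op": "arm_command", "data": {"deltas": [{"fingers": -1, "linear": [0, 0, 0], "twist": [0, 0, -0.94]}, {"fingers": -1, "linear": [0, 0, 0], "twist": [0, 0, -0.94]}, {"fingers": -1, "linear": [0, 0, 0], "twist": [0, 0, -0.94]}, {"fingers": -1, "linear": [0, 0, 0], "twist": [0, 0, -0.94]}, {"fingers": -1, "linear": [0, 0, 0], "twist": [0, 0, -0.94]}, {"fingers": -1, "linear": [0, 0, 0], "twist": [0, 0, -0.94]}, {"fingers": -1, "linear": [0, 0, 0], "twist": [0, 0, -0.94]}, {"fingers": -1, "linear": [0, 0, 0], "twist": [0, 0, -0.94]}]}}

```text
time: 4.15
position: [0.4174, 0.1226, 0.1037]
orientation: [179.9, 0.0, 178.4]
force: [-1.9, 3.9, -0.3]
grip_width: 0.0117
grip_force: 25.0
```

Request:
{"op": "arm_command", "data": {"deltas": [{"fingers": -1, "linear": [0, 0, 0], "twist": [0, 0, -0.94]}, {"fingers": -1, "linear": [0, 0, 0], "twist": [0, 0, -0.94]}, {"fingers": -1, "linear": [0, 0, 0], "twist": [0, 0, -0.94]}, {"fingers": -1, "linear": [0, 0, 0], "twist": [0, 0, -0.94]}, {"fingers": -1, "linear": [0, 0, 0], "twist": [0, 0, -0.94]}, {"fingers": -1, "linear": [0, 0, 0], "twist": [0, 0, -0.94]}, {"fingers": -1, "linear": [0, 0, 0], "twist": [0, 0, -0.94]}, {"fingers": -1, "linear": [0, 0, 0], "twist": [0, 0, -0.94]}]}}

```text
time: 5.15
position: [0.4168, 0.1236, 0.1037]
orientation: [179.9, 0.1, -121.5]
force: [-2.8, 12.1, 1.8]
grip_width: 0.0118
grip_force: 25.0
```

Request:
{"op": "arm_command", "data": {"deltas": [{"fingers": -0.3, "linear": [0, 0, 0], "twist": [0, 0, 0]}, {"fingers": -0.3, "linear": [0, 0, 0], "twist": [0, 0, 0]}, {"fingers": -0.3, "linear": [0, 0, -0.18], "twist": [0, 0, 0]}, {"fingers": -0.3, "linear": [0, 0, -0.02], "twist": [0, 0, 0.5]}, {"fingers": -0.3, "linear": [0, 0, 0], "twist": [0, 0, 1]}, {"fingers": -0.3, "linear": [0, 0, 0], "twist": [0, 0, 1]}, {"fingers": -0.3, "linear": [0, 0, 0], "twist": [0, 0, 1]}, {"fingers": -0.3, "linear": [0, 0, 0], "twist": [0, 0, 1]}]}}

```text
time: 6.15
position: [0.4177, 0.1219, 0.1435]
orientation: [-180.0, 0.1, -158.0]
force: [0.8, 0.2, -0.5]
grip_width: 0.0308
grip_force: 0.0
```

Request:
{"op": "arm_command", "data": {"deltas": [{"fingers": -0.3, "linear": [0, 0, 0], "twist": [0, 0, 1]}, {"fingers": -0.3, "linear": [0, 0, 0], "twist": [0, 0, 1]}, {"fingers": -0.3, "linear": [0, 0, 0], "twist": [0, 0, 1]}, {"fingers": -0.3, "linear": [0, 0, 0], "twist": [0, 0, 1]}, {"fingers": -0.3, "linear": [0, 0, 0], "twist": [0, 0, 1]}, {"fingers": -0.3, "linear": [0, 0, 0], "twist": [0, 0, 1]}, {"fingers": -0.3, "linear": [0, 0, 0], "twist": [0, 0, 1]}, {"fingers": -0.3, "linear": [0, 0, 0], "twist": [0, 0, 1]}]}}

```text
time: 7.15
position: [0.4177, 0.1219, 0.1435]
orientation: [180.0, 0.0, 138.0]
force: [0.1, 0.4, 0.1]
grip_width: 0.0307
grip_force: 0.0
```

Request:
{"op": "arm_command", "data": {"deltas": [{"fingers": -0.3, "linear": [0, 0, 0], "twist": [0, 0, 1]}, {"fingers": -0.3, "linear": [0, 0, 0], "twist": [0, 0, 1]}, {"fingers": -0.3, "linear": [0, 0, 0], "twist": [0, 0, 1]}, {"fingers": -0.3, "linear": [0, 0, 0], "twist": [0, 0, 1]}, {"fingers": -0.3, "linear": [0, 0, 0], "twist": [0, 0, 1]}, {"fingers": -0.3, "linear": [0, 0, 0], "twist": [0, 0, 1]}, {"fingers": -0.3, "linear": [0, 0, 0], "twist": [0, 0, 1]}, {"fingers": -0.3, "linear": [0, 0, 0], "twist": [0, 0, 1]}]}}

```text
time: 8.15
position: [0.4177, 0.1219, 0.1435]
orientation: [179.9, -0.0, 74.0]
force: [-0.4, 0.2, -0.3]
grip_width: 0.0308
grip_force: 0.0
```

```bash
python3 -c "
from h import *
go(417,122,103,58)
s=snap('wrist'); cv2.imwrite('pics/w2.png',s['img'])"
```

```text
at [417.7 121.9 143.5] rpy [ 1.7994e+02 -2.0000e-02  7.4010e+01] j6 23.2 F [-0.4  0.2 -0.3] w 30.8 gf 0.0 t 8.2
lin total [-0.    -0.004  0.203] twist z total 2.001
```

View pics/w2.png

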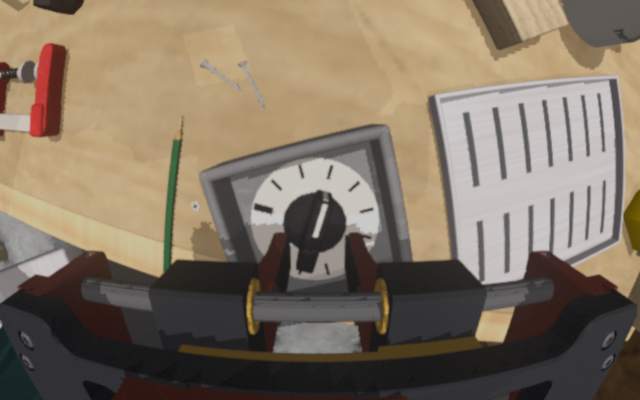

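The wrist view shows the pointer from (315,225) to (325,192) on tick 3, with zero at (262,210). The first four clicks worked, so three are left.

Request:
{"op": "arm_command", "data": {"deltas": [{"fingers": -0.3, "linear": [0, 0, 0], "twist": [0, 0, 1]}, {"fingers": -0.3, "linear": [0, 0, 0], "twist": [0, 0, 1]}, {"fingers": -0.3, "linear": [0, -0.004, 0.1], "twist": [0, 0, 0]}, {"fingers": -0.3, "linear": [0, 0, 0.103], "twist": [0, 0, 0]}, {"fingers": -1, "linear": [0, 0, 0], "twist": [0, 0, 0]}, {"fingers": -1, "linear": [0, 0, 0], "twist": [0, 0, 0]}, {"fingers": -1, "linear": [0, 0, 0], "twist": [0, 0, 0]}, {"fingers": -1, "linear": [0, 0, 0], "twist": [0, 0, -0.9]}]}}

```text
time: 9.2
position: [0.4161, 0.1227, 0.1031]
orientation: [-180.0, -0.0, 65.7]
force: [-1.9, 2.9, -1.8]
grip_width: 0.0118
grip_force: 25.0
```

Request:
{"op": "arm_command", "data": {"deltas": [{"fingers": -1, "linear": [0, 0, 0], "twist": [0, 0, -0.9]}, {"fingers": -1, "linear": [0, 0, 0], "twist": [0, 0, -0.9]}, {"fingers": -1, "linear": [0, 0, 0], "twist": [0, 0, -0.9]}, {"fingers": -1, "linear": [0, 0, 0], "twist": [0, 0, -0.9]}, {"fingers": -1, "linear": [0, 0, 0], "twist": [0, 0, -0.9]}, {"fingers": -1, "linear": [0, 0, 0], "twist": [0, 0, -0.9]}, {"fingers": -1, "linear": [0, 0, 0], "twist": [0, 0, -0.9]}, {"fingers": -1, "linear": [0, 0, 0], "twist": [0, 0, -0.9]}]}}

```text
time: 10.2
position: [0.4161, 0.1227, 0.1031]
orientation: [-180.0, -0.0, 123.4]
force: [-2.3, 2.9, -2.1]
grip_width: 0.0118
grip_force: 25.0
```

Request:
{"op": "arm_command", "data": {"deltas": [{"fingers": -1, "linear": [0, 0, 0], "twist": [0, 0, -0.9]}, {"fingers": -1, "linear": [0, 0, 0], "twist": [0, 0, -0.9]}, {"fingers": -1, "linear": [0, 0, 0], "twist": [0, 0, -0.9]}, {"fingers": -1, "linear": [0, 0, 0], "twist": [0, 0, -0.6]}, {"fingers": -1, "linear": [0, 0, 0], "twist": [0, 0, 0]}, {"fingers": -0.3, "linear": [0, 0, 0], "twist": [0, 0, 0]}, {"fingers": -0.3, "linear": [0, 0, 0], "twist": [0, 0, 0]}, {"fingers": -0.3, "linear": [0, 0, -0.2], "twist": [0, 0, 0]}]}}

```text
time: 11.2
position: [0.4154, 0.1219, 0.1415]
orientation: [-179.8, -0.2, 149.5]
force: [0.3, 0.3, -0.3]
grip_width: 0.0305
grip_force: 0.0
```

Request:
{"op": "arm_command", "data": {"deltas": [{"fingers": -0.3, "linear": [0, 0, -0.2], "twist": [0, 0, 0]}, {"fingers": -0.3, "linear": [0, 0, -0.1], "twist": [0, 0, 0]}]}}

```text
time: 11.45
position: [0.4177, 0.1223, 0.2047]
orientation: [179.9, 0.2, 149.5]
force: [0.4, -0.3, -0.1]
grip_width: 0.0307
grip_force: 0.0
```

```bash
python3 -c "
from h import *
go(435,364,150,93.7)
s=snap('wrist'); cv2.imwrite('pics/w3.png',s['img'])
s=snap('top')
for r in rects(s,.033,.044,(190,130,470,350),300): print(r)"
```

```text
at [417.7 122.3 204.7] rpy [179.9    0.18 149.52] j6 -52.3 F [ 0.4 -0.3 -0.1] w 30.7 gf 0.0 t 11.4
lin total [0.538 1.086 0.274] twist z total 6.978
(array([259., 179.]), 589, 361, 'short', 40, 'long', 170, 'xdeg', -86.6, 'z', np.float64(38.2), np.int32(1152))
(array([435., 176.]), 804, 9, 'short', 66, 'long', 72, 'xdeg', 32.6, 'z', np.float64(38.5), np.int32(738))
(array([303., 189.]), 618, 261, 'short', 61, 'long', 83, 'xdeg', 10.3, 'z', np.float64(38.2), np.int32(883))
(array([222., 234.]), 435, 364, 'short', 60, 'long', 83, 'xdeg', 3.2, 'z', np.float64(38.2), np.int32(958))
```

View pics/w3.png

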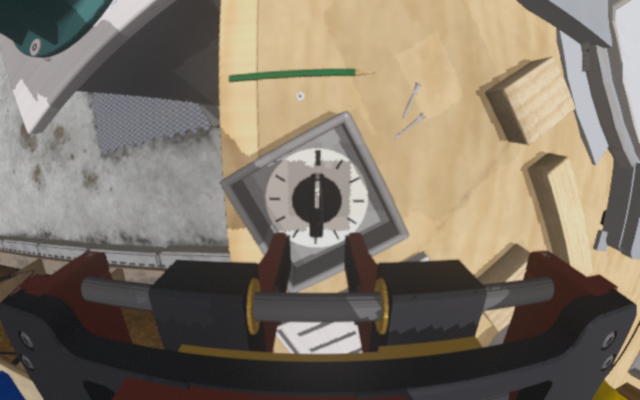

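The dial is at zero: the pointer at (317,180) lines up with the thick tick at (318,157). Before picking, I'll check clearances around the pieces for the gripper body, including the saw and mug.

```bash
python3 -c "
from h import *
A=[]
for n in('top','side'):
    s=dict(np.load(n+'0.npz')); P=cloud(s)[s['range_z']>0]; A.append(P)
P=np.vstack(A)*1000
def chk(name,x,y,yaw,zb):
    a=np.radians(yaw); d=P[:,:2]-[x,y]
    tx=d@[np.cos(a),np.sin(a)]; ty=d@[np.sin(a),-np.cos(a)]
    for mx,my in((37.5,89),(55,105)):
        m=(abs(tx)<mx)&(abs(ty)<my)&(P[:,2]>zb)
        print(name,mx,m.sum(), P[m].max(0).round() if m.any() else '', P[m].min(0).round() if m.any() else '')
for zb in (60,85): chk('bar',589,361,183.3,zb);chk('blkA',617.5,261,101,zb);chk('blkB',435,364,93.5,zb)
m=(P[:,2]>60)&(P[:,2]<110)&(abs(P[:,0]-750)<90)&(abs(P[:,1]-255)<80); print('mug',P[m].min(0).round(),P[m].max(0).round())
go(435,364,180,93.4)"
```

```text
bar 37.5 55 [622. 451.  79.] [608. 443.  60.]
bar 55 445 [640. 468.  80.] [582. 432.  60.]
blkA 37.5 176 [706. 275. 100.] [693. 238.  60.]
blkA 55 334 [720. 284. 100.] [693. 222.  60.]
blkB 37.5 0  
blkB 55 208 [361. 414.  78.] [327. 388.  60.]
bar 37.5 0  
bar 55 0  
blkA 37.5 82 [706. 275. 100.] [694. 238.  85.]
blkA 55 154 [719. 284. 100.] [694. 222.  85.]
blkB 37.5 0  
blkB 55 0  
mug [693. 209.  60.] [798. 288. 100.]
at [418.3 122.4 204.8] rpy [179.83   0.26 149.53] j6 -52.3 F [-0.5  0.2 -0.4] w 31.1 gf 0.0 t 11.6
lin total [0.54  1.083 0.124] twist z total 7.017
```

Request:
{"op": "arm_command", "data": {"deltas": [{"fingers": 1, "linear": [0.108, 0.217, 0.025], "twist": [0, 0, 0]}, {"fingers": 1, "linear": [0.108, 0.217, 0.025], "twist": [0, 0, 0]}, {"fingers": 1, "linear": [0.108, 0.217, 0.025], "twist": [0, 0, 0]}, {"fingers": 1, "linear": [0.108, 0.217, 0.025], "twist": [0, 0, 0]}, {"fingers": 1, "linear": [0.108, 0.217, 0.024], "twist": [0, 0, 0]}, {"fingers": 1, "linear": [0, 0, 0], "twist": [0, 0, 1]}, {"fingers": 1, "linear": [0, 0, 0], "twist": [0, 0, 1]}, {"fingers": 1, "linear": [0, 0, 0], "twist": [0, 0, 1]}]}}

```text
time: 12.55
position: [0.433, 0.364, 0.1762]
orientation: [-179.9, 0.0, 125.3]
force: [0.1, 0.2, -1.2]
grip_width: 0.0877
grip_force: 0.0
```

Request:
{"op": "arm_command", "data": {"deltas": [{"fingers": 1, "linear": [0, 0, 0], "twist": [0, 0, 1]}, {"fingers": 1, "linear": [0, 0, 0], "twist": [0, 0, 1]}, {"fingers": 1, "linear": [0, 0, 0], "twist": [0, 0, 1]}, {"fingers": 1, "linear": [0, 0, 0], "twist": [0, 0, 1]}]}}

```text
time: 13.05
position: [0.4331, 0.3637, 0.1763]
orientation: [-179.9, 0.1, 93.3]
force: [0.6, -0.3, 0.1]
grip_width: 0.0883
grip_force: 0.0
```

```bash
python3 -c "
from h import *
go(435,364,90,93.4)
s=snap('top')
for r in rects(s,.033,.044,(190,130,470,350),300): print(r)
s=snap('side')
for r in rects(s,.033,.044,(190,130,470,310),300): print(r)"
```

```text
at [433.1 363.7 176.3] rpy [-1.7992e+02  7.0000e-02  9.3260e+01] j6 29.8 F [ 0.6 -0.3  0.1] w 88.3 gf 0.0 t 13.1
lin total [0.001 0.01  0.431] twist z total -0.017
(array([259., 179.]), 589, 361, 'short', 39, 'long', 170, 'xdeg', -87.1, 'z', np.float64(38.3), np.int32(1146))
(array([435., 176.]), 804, 9, 'short', 65, 'long', 73, 'xdeg', 31.1, 'z', np.float64(38.5), np.int32(740))
(array([303., 189.]), 618, 261, 'short', 61, 'long', 82, 'xdeg', 10.8, 'z', np.float64(38.3), np.int32(880))
(array([226., 236.]), 435, 354, 'short', 60, 'long', 62, 'xdeg', 3.2, 'z', np.float64(38.3), np.int32(728))
(array([263., 169.]), 589, 361, 'short', 42, 'long', 172, 'xdeg', -87.5, 'z', np.float64(37.8), np.int32(660))
(array([420., 177.]), 897, 78, 'short', 64, 'long', 103, 'xdeg', 5.9, 'z', np.float64(41.4), np.int32(389))
(array([295., 185.]), 617, 261, 'short', 63, 'long', 83, 'xdeg', 11.6, 'z', np.float64(37.7), np.int32(549))
(array([213., 194.]), 435, 364, 'short', 61, 'long', 84, 'xdeg', 3.3, 'z', np.float64(37.8), np.int32(576))
(array([415., 208.]), 804, 9, 'short', 67, 'long', 72, 'xdeg', 30.3, 'z', np.float64(37.8), np.int32(536))
```

Request:
{"op": "arm_command", "data": {"deltas": [{"fingers": 1, "linear": [0, 0.01, 0.15], "twist": [0, 0, 0]}, {"fingers": 1, "linear": [0, 0, 0.15], "twist": [0, 0, 0]}, {"fingers": 1, "linear": [0, 0, 0.131], "twist": [0, 0, 0]}, {"fingers": -1, "linear": [0, 0, 0], "twist": [0, 0, 0]}, {"fingers": -1, "linear": [0, 0, 0], "twist": [0, 0, 0]}, {"fingers": -1, "linear": [0, 0, 0], "twist": [0, 0, 0]}, {"fingers": -1, "linear": [0, 0, 0], "twist": [0, 0, 0]}, {"fingers": -1, "linear": [0, 0, -0.1], "twist": [0, 0, 0]}], "grip_force": 35}}

```text
time: 14.15
position: [0.4347, 0.3638, 0.1112]
orientation: [-179.9, 0.1, 93.6]
force: [0.0, -0.2, -1.9]
grip_width: 0.0597
grip_force: 35.0
```

Request:
{"op": "arm_command", "data": {"deltas": [{"fingers": -1, "linear": [0, 0, -0.15], "twist": [0, 0, 0]}, {"fingers": -1, "linear": [0, 0, -0.1], "twist": [0, 0, 0]}]}}

```text
time: 14.4
position: [0.4357, 0.3645, 0.1632]
orientation: [179.9, -0.0, 93.6]
force: [0.3, -0.0, -1.3]
grip_width: 0.0598
grip_force: 35.0
```

```bash
python3 -c "
from h import *
go(582.9,63.2,160,178)"
```

```text
at [435.7 364.5 163.2] rpy [ 1.7992e+02 -4.0000e-02  9.3560e+01] j6 29.4 F [ 0.3 -0.  -1.3] w 59.8 gf 35.0 t 14.4
lin total [-1.549  0.641  0.016] twist z total -10.555
```

Request:
{"op": "arm_command", "data": {"deltas": [{"fingers": -1, "linear": [-0.194, 0.08, 0], "twist": [0, 0, 0]}, {"fingers": -1, "linear": [-0.194, 0.08, 0], "twist": [0, 0, 0]}, {"fingers": -1, "linear": [-0.194, 0.08, 0], "twist": [0, 0, 0]}, {"fingers": -1, "linear": [-0.194, 0.08, 0], "twist": [0, 0, 0]}, {"fingers": -1, "linear": [-0.194, 0.08, 0], "twist": [0, 0, 0]}, {"fingers": -1, "linear": [-0.194, 0.08, 0], "twist": [0, 0, 0]}, {"fingers": -1, "linear": [-0.194, 0.08, 0], "twist": [0, 0, 0]}, {"fingers": -1, "linear": [-0.194, 0.08, 0], "twist": [0, 0, 0]}]}}

```text
time: 15.4
position: [0.5828, 0.0611, 0.1621]
orientation: [180.0, 0.0, 93.5]
force: [0.6, 0.7, -0.9]
grip_width: 0.0598
grip_force: 35.0
```

Request:
{"op": "arm_command", "data": {"deltas": [{"fingers": -1, "linear": [0, 0, 0], "twist": [0, 0, -1]}, {"fingers": -1, "linear": [0, 0, 0], "twist": [0, 0, -1]}, {"fingers": -1, "linear": [0, 0, 0], "twist": [0, 0, -1]}, {"fingers": -1, "linear": [0, 0, 0], "twist": [0, 0, -1]}, {"fingers": -1, "linear": [0, 0, 0], "twist": [0, 0, -1]}, {"fingers": -1, "linear": [0, 0, 0], "twist": [0, 0, -1]}, {"fingers": -1, "linear": [0, 0, 0], "twist": [0, 0, -1]}, {"fingers": -1, "linear": [0, 0, 0], "twist": [0, 0, -1]}]}}

```text
time: 16.4
position: [0.5822, 0.0624, 0.162]
orientation: [180.0, 0.0, 157.8]
force: [0.5, 0.0, -1.8]
grip_width: 0.0598
grip_force: 35.0
```

Request:
{"op": "arm_command", "data": {"deltas": [{"fingers": -1, "linear": [0, 0, 0], "twist": [0, 0, -1]}, {"fingers": -1, "linear": [0, 0, 0], "twist": [0, 0, -1]}, {"fingers": -1, "linear": [0, 0, 0], "twist": [0, 0, -0.55]}, {"fingers": -1, "linear": [0, 0, 0], "twist": [0, 0, 0]}]}}

```text
time: 16.9
position: [0.5823, 0.0624, 0.1619]
orientation: [-180.0, 0.0, 177.9]
force: [-0.5, 0.2, -1.9]
grip_width: 0.0601
grip_force: 35.0
```

```bash
python3 -c "
from h import *
go(582.9,63.2,94,178)
s=snap('top');cv2.imwrite('pics/t1.png',s['img'])"
```

```text
at [582.3  62.4 161.9] rpy [-1.7999e+02  2.0000e-02  1.7791e+02] j6 -88.5 F [-0.5  0.2 -1.9] w 60.1 gf 35.0 t 16.9
lin total [-0.003  0.004  0.34 ] twist z total -0.012
```

View pics/t1.png

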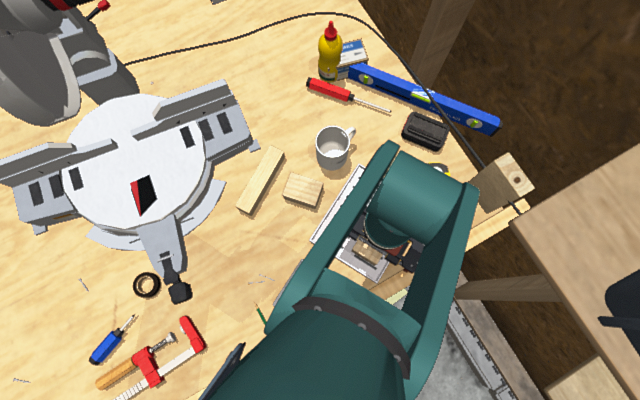

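The held block is over the tray and the others haven't moved, with the bar at (260,180) and the block at (303,190). Now lower and release.

Request:
{"op": "arm_command", "data": {"deltas": [{"fingers": -1, "linear": [-0.003, 0.004, 0.12], "twist": [0, 0, 0]}, {"fingers": -1, "linear": [0, 0, 0.12], "twist": [0, 0, 0]}, {"fingers": -1, "linear": [0, 0, 0.05], "twist": [0, 0, 0]}, {"fingers": -1, "linear": [0, 0, 0.046], "twist": [0, 0, 0]}, {"fingers": -1, "linear": [0, 0, 0], "twist": [0, 0, 0]}]}}

```text
time: 17.58
position: [0.5836, 0.0631, 0.095]
orientation: [-180.0, 0.1, 177.9]
force: [0.1, 0.7, -0.9]
grip_width: 0.0598
grip_force: 35.0
```

Request:
{"op": "arm_command", "data": {"deltas": [{"fingers": 0.7, "linear": [0, 0, 0], "twist": [0, 0, 0]}, {"fingers": 0.7, "linear": [0, 0, 0], "twist": [0, 0, 0]}, {"fingers": 0.7, "linear": [0, 0, 0], "twist": [0, 0, 0]}, {"fingers": 0.7, "linear": [0, 0, -0.15], "twist": [0, 0, 0]}, {"fingers": 0.7, "linear": [0, 0, -0.2], "twist": [0, 0, 0]}, {"fingers": 0.7, "linear": [0, 0, -0.1], "twist": [0, 0, 0]}]}}

```text
time: 18.32
position: [0.5838, 0.0632, 0.1866]
orientation: [-180.0, 0.2, 177.9]
force: [0.6, -0.5, 0.2]
grip_width: 0.0743
grip_force: 0.0
```

```bash
python3 -c "
from h import *
go(589,361,180,183.3)"
```

```text
at [583.8  63.2 186.6] rpy [-1.8000e+02  1.6000e-01  1.7794e+02] j6 -88.5 F [ 0.6 -0.5  0.2] w 74.3 gf 0.0 t 18.3
lin total [0.028 1.489 0.033] twist z total -0.67
```

Request:
{"op": "arm_command", "data": {"deltas": [{"fingers": 0.7, "linear": [0.004, 0.213, 0], "twist": [0, 0, 0]}, {"fingers": 0.7, "linear": [0.004, 0.213, 0], "twist": [0, 0, 0]}, {"fingers": 0.7, "linear": [0.004, 0.213, 0], "twist": [0, 0, 0]}, {"fingers": 0.7, "linear": [0.004, 0.213, 0], "twist": [0, 0, 0]}, {"fingers": 0.7, "linear": [0.004, 0.213, 0], "twist": [0, 0, 0]}, {"fingers": 0.7, "linear": [0.004, 0.213, 0], "twist": [0, 0, 0]}, {"fingers": 0.7, "linear": [0.004, 0.213, 0], "twist": [0, 0, 0]}, {"fingers": 0.7, "linear": [0, 0, 0], "twist": [0, 0, -0.67]}]}}

```text
time: 19.32
position: [0.5878, 0.3647, 0.1844]
orientation: [179.9, 0.1, -176.4]
force: [-0.1, -0.4, 0.2]
grip_width: 0.0746
grip_force: 0.0
```

```bash
python3 -c "
from h import *
go(589,361,95,183.1)
for n in('top','side'):
    s=snap(n)
    print(n)
    for r in rects(s,.033,.046,(190,130,470,350),150): print(r)"
```

```text
at [587.8 364.7 184.4] rpy [ 1.7993e+02  5.0000e-02 -1.7641e+02] j6 -67.5 F [-0.1 -0.4  0.2] w 74.6 gf 0.0 t 19.3
lin total [-0.005 -0.019  0.447] twist z total 0.062
top
(array([430., 136.]), 879, 67, 'short', 43, 'long', 108, 'xdeg', 30.4, 'z', np.float64(40.3), np.int32(352))
(array([435., 176.]), 804, 8, 'short', 65, 'long', 73, 'xdeg', 31.0, 'z', np.float64(38.4), np.int32(737))
(array([303., 189.]), 618, 261, 'short', 61, 'long', 82, 'xdeg', 11.3, 'z', np.float64(38.3), np.int32(883))
(array([250., 194.]), 547, 358, 'short', 38, 'long', 86, 'xdeg', -86.5, 'z', np.float64(38.3), np.int32(573))
(array([370., 244.]), 583, 62, 'short', 60, 'long', 82, 'xdeg', 87.9, 'z', np.float64(41.2), np.int32(974))
side
(array([404., 146.]), 955, 187, 'short', 9, 'long', 224, 'xdeg', 6.1, 'z', np.float64(38.8), np.int32(230))
(array([225., 160.]), 529, 459, 'short', 44, 'long', 226, 'xdeg', 88.2, 'z', np.float64(39.7), np.int32(312))
(array([263., 169.]), 588, 361, 'short', 41, 'long', 171, 'xdeg', -86.8, 'z', np.float64(37.7), np.int32(663))
(array([420., 176.]), 894, 77, 'short', 62, 'long', 105, 'xdeg', 11.1, 'z', np.float64(42.1), np.int32(470))
(array([295., 184.]), 617, 261, 'short', 62, 'long', 84, 'xdeg', 10.4, 'z', np.float64(37.7), np.int32(543))
(array([416., 208.]), 803, 9, 'short', 66, 'long', 72, 'xdeg', 31.9, 'z', np.float64(38.0), np.int32(538))
(array([334., 238.]), 583, 63, 'short', 61, 'long', 84, 'xdeg', 87.8, 'z', np.float64(40.7), np.int32(809))
(array([257., 244.]), 443, 151, 'short', 71, 'long', 139, 'xdeg', 44.1, 'z', np.float64(39.9), np.int32(221))
(array([264., 277.]), 388, 93, 'short', 80, 'long', 162, 'xdeg', 44.4, 'z', np.float64(39.2), np.int32(223))
```

The first block lies flat in the tray, with its top at 41 mm, at (583,62). Next, the bar.

Request:
{"op": "arm_command", "data": {"deltas": [{"fingers": 0.5, "linear": [-0.005, -0.019, 0.15], "twist": [0, 0, 0.06]}, {"fingers": 0.5, "linear": [0, 0, 0.15], "twist": [0, 0, 0]}, {"fingers": 0.5, "linear": [0, 0, 0.147], "twist": [0, 0, 0]}, {"fingers": -1, "linear": [0, 0, 0], "twist": [0, 0, 0]}, {"fingers": -1, "linear": [0, 0, 0], "twist": [0, 0, 0]}, {"fingers": -1, "linear": [0, 0, 0], "twist": [0, 0, 0]}, {"fingers": -1, "linear": [0, 0, 0], "twist": [0, 0, 0]}, {"fingers": -1, "linear": [0, 0, 0], "twist": [0, 0, 0]}]}}

```text
time: 20.42
position: [0.5903, 0.3582, 0.0967]
orientation: [179.9, 0.1, -177.2]
force: [-0.3, 0.2, 5.5]
grip_width: 0.0383
grip_force: 35.0
```

```bash
python3 -c "
from h import *
c,s=np.cos(np.radians(-2)),np.sin(np.radians(-2))
t=np.array([632,93.5])+[-50*s,50*c]; print(t)
go(*t,165,178)"
```

```text
[633.74497484 143.46954135]
at [590.3 358.2  96.7] rpy [ 1.7994e+02  1.5000e-01 -1.7719e+02] j6 -67.3 F [-0.3  0.2  5.5] w 38.3 gf 35.0 t 20.4
lin total [-0.164 -1.083 -0.342] twist z total 0.602
```

Request:
{"op": "arm_command", "data": {"deltas": [{"fingers": -1, "linear": [0, 0, -0.1], "twist": [0, 0, 0]}, {"fingers": -1, "linear": [0, 0, -0.15], "twist": [0, 0, 0]}, {"fingers": -1, "linear": [0, 0, -0.15], "twist": [0, 0, 0]}, {"fingers": -1, "linear": [0, 0, -0.15], "twist": [0, 0, 0]}, {"fingers": -1, "linear": [0, 0, 0], "twist": [0, 0, 0.6]}, {"fingers": -1, "linear": [0, 0, 0], "twist": [0, 0, 0]}]}}

```text
time: 21.18
position: [0.5892, 0.3576, 0.2063]
orientation: [180.0, 0.0, 178.1]
force: [-0.9, -0.2, -2.2]
grip_width: 0.0376
grip_force: 35.0
```

```bash
python3 -c "
from h import *
go(633.7,143.5,205,178)
s=snap('side');print(*rects(s,.07,.17,(150,80,470,310),150),sep='\n')"
```

```text
at [589.2 357.6 206.3] rpy [1.7999e+02 5.0000e-02 1.7806e+02] j6 -62.5 F [-0.9 -0.2 -2.2] w 37.6 gf 35.0 t 21.2
lin total [-0.258 -1.062  0.007] twist z total 0.008
(array([204., 127.]), 506, 562, 'short', 316, 'long', 477, 'xdeg', 2.1, 'z', np.float64(77.5), np.int32(7329))
(array([356., 100.]), 924, 361, 'short', 41, 'long', 56, 'xdeg', 54.7, 'z', np.float64(122.0), np.int32(537))
(array([446., 110.]), 1068, 146, 'short', 41, 'long', 110, 'xdeg', 38.9, 'z', np.float64(136.1), np.int32(901))
(array([456., 199.]), 895, 20, 'short', 10, 'long', 389, 'xdeg', -33.1, 'z', np.float64(100.5), np.int32(750))
(array([333., 154.]), 737, 243, 'short', 80, 'long', 93, 'xdeg', 31.4, 'z', np.float64(85.1), np.int32(514))
(array([157., 194.]), 320, 409, 'short', 34, 'long', 69, 'xdeg', -27.9, 'z', np.float64(77.3), np.int32(189))
```

Request:
{"op": "arm_command", "data": {"deltas": [{"fingers": -1, "linear": [-0.052, -0.212, 0], "twist": [0, 0, 0]}, {"fingers": -1, "linear": [-0.052, -0.212, 0], "twist": [0, 0, 0]}, {"fingers": -1, "linear": [-0.052, -0.212, 0], "twist": [0, 0, 0]}, {"fingers": -1, "linear": [-0.052, -0.212, 0], "twist": [0, 0, 0]}, {"fingers": -1, "linear": [-0.052, -0.212, 0], "twist": [0, 0, 0]}, {"fingers": -1, "linear": [0, 0, 0.1], "twist": [0, 0, 0]}, {"fingers": -1, "linear": [0, 0, 0.1], "twist": [0, 0, 0]}, {"fingers": -1, "linear": [0, 0, 0], "twist": [0, 0, 0]}]}}

```text
time: 22.22
position: [0.6323, 0.1435, 0.1631]
orientation: [-180.0, -0.3, 178.1]
force: [-0.3, -0.4, -1.7]
grip_width: 0.0376
grip_force: 35.0
```

```bash
python3 -c "
from h import *
go(633.7,143.5,99,178)
s=snap('side');cv2.imwrite('pics/s1.png',s['img'][100:350,150:550])"
```

```text
at [632.3 143.5 163.1] rpy [-179.95   -0.27  178.07] j6 -81.4 F [-0.3 -0.4 -1.7] w 37.6 gf 35.0 t 22.2
lin total [-0.007  0.     0.321] twist z total 0.009
```

View pics/s1.png

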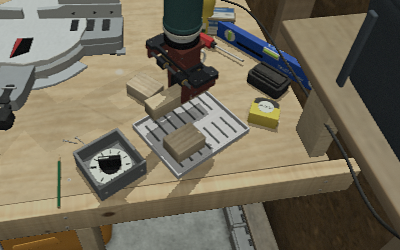

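The bar is level in the gripper over the tray's far side, and block B is seated at (185,142) in the crop. Lower and release.

Request:
{"op": "arm_command", "data": {"deltas": [{"fingers": -1, "linear": [-0.007, 0, 0.12], "twist": [0, 0, 0]}, {"fingers": -1, "linear": [0, 0, 0.1], "twist": [0, 0, 0]}, {"fingers": -1, "linear": [0, 0, 0.05], "twist": [0, 0, 0]}, {"fingers": -1, "linear": [0, 0, 0.048], "twist": [0, 0, 0]}, {"fingers": -1, "linear": [0, 0, 0], "twist": [0, 0, 0]}]}}

```text
time: 22.9
position: [0.6352, 0.144, 0.1013]
orientation: [-180.0, -0.0, 178.0]
force: [-0.2, 0.3, -1.3]
grip_width: 0.0379
grip_force: 35.0
```

Request:
{"op": "arm_command", "data": {"deltas": [{"fingers": 0.1, "linear": [0, 0, 0], "twist": [0, 0, 0]}, {"fingers": 0.1, "linear": [0, 0, 0], "twist": [0, 0, 0]}, {"fingers": 0.1, "linear": [0, 0, 0], "twist": [0, 0, 0]}, {"fingers": 0.1, "linear": [0, 0, -0.15], "twist": [0, 0, 0]}, {"fingers": 0.1, "linear": [0, 0, -0.2], "twist": [0, 0, 0]}, {"fingers": 0.1, "linear": [0, 0, -0.15], "twist": [0, 0, 0]}]}}

```text
time: 23.65
position: [0.6358, 0.144, 0.2033]
orientation: [180.0, 0.1, 178.0]
force: [0.8, -0.1, -0.5]
grip_width: 0.0483
grip_force: 0.0
```

```bash
python3 -c "
from h import *
go(617.5,261,200,101)"
```

```text
at [635.8 144.  203.3] rpy [1.7999e+02 8.0000e-02 1.7802e+02] j6 -81.3 F [ 0.8 -0.1 -0.5] w 48.3 gf 0.0 t 23.6
lin total [0.111 0.582 0.017] twist z total 9.627
```

Request:
{"op": "arm_command", "data": {"deltas": [{"fingers": 1, "linear": [0.037, 0.194, 0], "twist": [0, 0, 0]}, {"fingers": 1, "linear": [0.037, 0.194, 0], "twist": [0, 0, 0]}, {"fingers": 1, "linear": [0.037, 0.194, 0], "twist": [0, 0, 0]}, {"fingers": 1, "linear": [0, 0, 0], "twist": [0, 0, 1]}, {"fingers": 1, "linear": [0, 0, 0], "twist": [0, 0, 1]}, {"fingers": 1, "linear": [0, 0, 0], "twist": [0, 0, 1]}, {"fingers": 1, "linear": [0, 0, 0], "twist": [0, 0, 1]}, {"fingers": 1, "linear": [0, 0, 0], "twist": [0, 0, 1]}]}}

```text
time: 24.65
position: [0.6171, 0.261, 0.2016]
orientation: [180.0, 0.0, 137.8]
force: [-0.5, 0.1, 0.9]
grip_width: 0.0879
grip_force: 0.0
```

Request:
{"op": "arm_command", "data": {"deltas": [{"fingers": 1, "linear": [0, 0, 0], "twist": [0, 0, 1]}, {"fingers": 1, "linear": [0, 0, 0], "twist": [0, 0, 1]}, {"fingers": 1, "linear": [0, 0, 0], "twist": [0, 0, 1]}, {"fingers": 1, "linear": [0, 0, 0], "twist": [0, 0, 1]}, {"fingers": 1, "linear": [0, 0, 0], "twist": [0, 0, 0.63]}, {"fingers": 1, "linear": [0, 0, 0], "twist": [0, 0, 0]}]}}

```text
time: 25.4
position: [0.6172, 0.261, 0.2016]
orientation: [180.0, 0.0, 101.0]
force: [-0.7, -0.1, -0.6]
grip_width: 0.0881
grip_force: 0.0
```

```bash
python3 -c "
from h import *
go(617.5,261,108,101)
for n in('top','side'):
    s=snap(n)
    print(n)
    for r in rects(s,.033,.046,(190,130,450,260),150): print(r)
    for r in rects(s,.06,.11,(300,110,370,190),100): print('mug',r)
    P=cloud(s)[110:190,300:380].reshape(-1,3)*1000; m=(P[:,2]>85)&(P[:,2]<115)&(P[:,0]<830)&(P[:,0]>660)&(P[:,1]<310); print(P[m].min(0).round(),P[m].max(0).round())"
```

```text
at [617.2 261.  201.6] rpy [179.99   0.   101.03] j6 6.0 F [-0.7 -0.1 -0.6] w 88.1 gf 0.0 t 25.4
lin total [-0.     0.002  0.468] twist z total 0.003
top
(array([430., 136.]), 879, 66, 'short', 42, 'long', 110, 'xdeg', 30.2, 'z', np.float64(41.2), np.int32(345))
(array([434., 176.]), 803, 10, 'short', 65, 'long', 70, 'xdeg', 31.1, 'z', np.float64(38.4), np.int32(720))
(array([349., 208.]), 634, 143, 'short', 38, 'long', 171, 'xdeg', 88.1, 'z', np.float64(41.1), np.int32(1195))
(array([313., 192.]), 622, 237, 'short', 33, 'long', 60, 'xdeg', -78.0, 'z', np.float64(38.0), np.int32(344))
(array([370., 243.]), 584, 62, 'short', 60, 'long', 83, 'xdeg', 87.9, 'z', np.float64(41.3), np.int32(921))
mug (array([338., 144.]), 744, 241, 'short', 60, 'long', 97, 'xdeg', -83.8, 'z', np.float64(84.5), np.int32(432))
[694. 210.  85.] [788. 273. 101.]
side
(array([404., 146.]), 955, 184, 'short', 9, 'long', 226, 'xdeg', 6.4, 'z', np.float64(39.4), np.int32(219))
(array([223., 160.]), 525, 459, 'short', 40, 'long', 219, 'xdeg', 87.7, 'z', np.float64(39.3), np.int32(298))
(array([420., 176.]), 895, 78
[... 182 characters left out ...]
44))
(array([327., 208.]), 634, 144, 'short', 41, 'long', 172, 'xdeg', 87.7, 'z', np.float64(40.7), np.int32(893))
(array([415., 208.]), 803, 8, 'short', 68, 'long', 72, 'xdeg', 30.4, 'z', np.float64(38.1), np.int32(538))
(array([334., 238.]), 583, 63, 'short', 62, 'long', 83, 'xdeg', 88.6, 'z', np.float64(40.6), np.int32(820))
(array([256., 244.]), 443, 150, 'short', 70, 'long', 139, 'xdeg', 44.3, 'z', np.float64(39.4), np.int32(222))
mug (array([358., 114.]), 932, 357, 'short', 47, 'long', 72, 'xdeg', 50.8, 'z', np.float64(68.0), np.int32(213))
mug (array([333., 156.]), 742, 250, 'short', 77, 'long', 99, 'xdeg', -79.7, 'z', np.float64(81.1), np.int32(670))
[693. 209.  85.] [787. 287.  99.]
```

Request:
{"op": "arm_command", "data": {"deltas": [{"fingers": 1, "linear": [0, 0.002, 0.2], "twist": [0, 0, 0]}, {"fingers": 1, "linear": [0, 0, 0.2], "twist": [0, 0, 0]}, {"fingers": 1, "linear": [0, 0, 0.072], "twist": [0, 0, 0]}, {"fingers": -1, "linear": [0, 0, 0], "twist": [0, 0, 0]}, {"fingers": -1, "linear": [0, 0, 0], "twist": [0, 0, 0]}, {"fingers": -1, "linear": [0, 0, 0], "twist": [0, 0, 0]}, {"fingers": -1, "linear": [0, 0, 0], "twist": [0, 0, 0]}], "grip_force": 20}}

```text
time: 26.38
position: [0.6183, 0.2614, 0.1086]
orientation: [179.9, -0.0, 101.0]
force: [-1.1, 0.5, 6.3]
grip_width: 0.0597
grip_force: 20.0
```

Request:
{"op": "arm_command", "data": {"deltas": [{"fingers": -1, "linear": [0, -0.05, 0], "twist": [0, 0, 0]}, {"fingers": -1, "linear": [0, -0.05, 0], "twist": [0, 0, 0]}, {"fingers": -1, "linear": [0, -0.05, 0], "twist": [0, 0, 0]}, {"fingers": -1, "linear": [0, -0.05, 0], "twist": [0, 0, 0]}, {"fingers": -1, "linear": [0, -0.05, 0], "twist": [0, 0, 0]}, {"fingers": -1, "linear": [0, -0.05, 0], "twist": [0, 0, 0]}, {"fingers": -1, "linear": [0, 0, 0], "twist": [0, 0, 0]}]}}

```text
time: 27.25
position: [0.5595, 0.25, 0.1086]
orientation: [179.8, -0.0, 101.0]
force: [1.2, 0.5, 7.7]
grip_width: 0.06
grip_force: 20.0
```

Request:
{"op": "arm_command", "data": {"deltas": [{"fingers": 1, "linear": [0, 0, 0], "twist": [0, 0, 0]}, {"fingers": 1, "linear": [0, 0, 0], "twist": [0, 0, 0]}, {"fingers": 1, "linear": [0, 0, 0.085], "twist": [0, 0, 0]}, {"fingers": -1, "linear": [0, 0, 0], "twist": [0, 0, 0]}, {"fingers": -1, "linear": [0, 0, 0], "twist": [0, 0, 0]}, {"fingers": -1, "linear": [0, 0, 0], "twist": [0, 0, 0]}, {"fingers": -1, "linear": [0, 0, 0], "twist": [0, 0, 0]}, {"fingers": -1, "linear": [0, 0, 0], "twist": [0, 0, 0]}], "grip_force": 35}}

```text
time: 28.25
position: [0.5586, 0.2497, 0.0901]
orientation: [-180.0, 0.0, 101.0]
force: [0.2, -0.5, -1.5]
grip_width: 0.0596
grip_force: 35.0
```

Request:
{"op": "arm_command", "data": {"deltas": [{"fingers": -1, "linear": [0, 0, -0.12], "twist": [0, 0, 0]}, {"fingers": -1, "linear": [0, 0, -0.15], "twist": [0, 0, 0]}, {"fingers": -1, "linear": [0, 0, -0.15], "twist": [0, 0, 0]}, {"fingers": -1, "linear": [0, 0, 0], "twist": [0, 0, 0]}]}}

```text
time: 28.75
position: [0.5602, 0.2502, 0.1763]
orientation: [179.7, -0.0, 101.0]
force: [-0.3, 1.2, -1.9]
grip_width: 0.0594
grip_force: 35.0
```

```bash
python3 -c "
from h import *
c,s=np.cos(np.radians(-2)),np.sin(np.radians(-2)); x,y=50,-32
t=np.array([632,93.5])+[x*c-y*s,x*s+y*c]; print(t)
go(*t,175,178)
s=snap('side')
for r in rects(s,.033,.046,(190,130,450,260),300): print(r)"
```

```text
[680.85275746  59.7745187 ]
at [560.2 250.2 176.3] rpy [ 1.7971e+02 -3.0000e-02  1.0098e+02] j6 6.6 F [-0.3  1.2 -1.9] w 59.4 gf 35.0 t 28.8
lin total [-1.049  0.411  0.007] twist z total -9.627
(array([420., 176.]), 895, 78, 'short', 61, 'long', 104, 'xdeg', 9.4, 'z', np.float64(42.1), np.int32(474))
(array([327., 208.]), 634, 144, 'short', 41, 'long', 173, 'xdeg', 88.0, 'z', np.float64(40.5), np.int32(898))
(array([415., 208.]), 803, 9, 'short', 67, 'long', 72, 'xdeg', 31.4, 'z', np.float64(38.0), np.int32(543))
(array([334., 238.]), 583, 63, 'short', 63, 'long', 83, 'xdeg', 87.5, 'z', np.float64(40.7), np.int32(816))
```

Request:
{"op": "arm_command", "data": {"deltas": [{"fingers": -1, "linear": [-0.175, 0.068, 0], "twist": [0, 0, 0]}, {"fingers": -1, "linear": [-0.175, 0.068, 0], "twist": [0, 0, 0]}, {"fingers": -1, "linear": [-0.175, 0.068, 0], "twist": [0, 0, 0]}, {"fingers": -1, "linear": [-0.175, 0.068, 0], "twist": [0, 0, 0]}, {"fingers": -1, "linear": [-0.175, 0.069, 0], "twist": [0, 0, 0]}, {"fingers": -1, "linear": [-0.174, 0.07, 0], "twist": [0, 0, 0]}, {"fingers": -1, "linear": [0, 0, 0], "twist": [0, 0, -0.63]}, {"fingers": -1, "linear": [0, 0, 0], "twist": [0, 0, -1]}]}}

```text
time: 29.8
position: [0.6785, 0.0585, 0.1716]
orientation: [-179.8, -0.1, 114.2]
force: [0.2, 0.1, -0.9]
grip_width: 0.0601
grip_force: 35.0
```

Request:
{"op": "arm_command", "data": {"deltas": [{"fingers": -1, "linear": [0, 0, 0], "twist": [0, 0, -1]}, {"fingers": -1, "linear": [0, 0, 0], "twist": [0, 0, -1]}, {"fingers": -1, "linear": [0, 0, 0], "twist": [0, 0, -1]}, {"fingers": -1, "linear": [0, 0, 0], "twist": [0, 0, -1]}, {"fingers": -1, "linear": [0, 0, 0], "twist": [0, 0, -1]}, {"fingers": -1, "linear": [0, 0, 0], "twist": [0, 0, -1]}, {"fingers": -1, "linear": [0, 0, 0], "twist": [0, 0, -1]}, {"fingers": -1, "linear": [0, 0, 0], "twist": [0, 0, -1]}]}}

```text
time: 30.8
position: [0.6782, 0.0594, 0.1717]
orientation: [-180.0, -0.2, 178.3]
force: [0.6, -0.6, -1.7]
grip_width: 0.0598
grip_force: 35.0
```

```bash
python3 -c "
from h import *
go(680.9,59.8,94,178)
s=snap('side');cv2.imwrite('pics/s2.png',s['img'][100:350,150:550])"
```

```text
at [678.2  59.4 171.7] rpy [-179.99   -0.2   178.28] j6 -89.1 F [ 0.6 -0.6 -1.7] w 59.8 gf 35.0 t 30.8
lin total [-0.013  0.003  0.388] twist z total 0.036
```

View pics/s2.png

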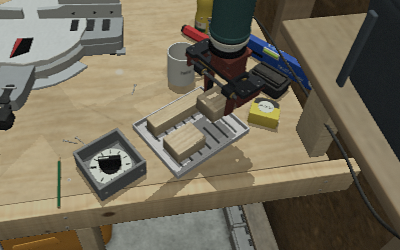

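The bar is at (172,113) and the first block at (183,140), both inside the tray. The second block is above the free corner.

Request:
{"op": "arm_command", "data": {"deltas": [{"fingers": -1, "linear": [-0.013, 0.003, 0.12], "twist": [0, 0, 0]}, {"fingers": -1, "linear": [0, 0, 0.12], "twist": [0, 0, 0]}, {"fingers": -1, "linear": [0, 0, 0.08], "twist": [0, 0, 0]}, {"fingers": -1, "linear": [0, 0, 0.065], "twist": [0, 0, 0]}, {"fingers": -1, "linear": [0, 0, 0], "twist": [0, 0, 0]}]}}

```text
time: 31.48
position: [0.6812, 0.0599, 0.0957]
orientation: [-180.0, -0.1, 178.0]
force: [-0.3, 0.6, 0.2]
grip_width: 0.0595
grip_force: 35.0
```

Request:
{"op": "arm_command", "data": {"deltas": [{"fingers": 0.7, "linear": [0, 0, 0], "twist": [0, 0, 0]}, {"fingers": 0.7, "linear": [0, 0, 0], "twist": [0, 0, 0]}, {"fingers": 0.7, "linear": [0, 0, 0], "twist": [0, 0, 0]}, {"fingers": 0.7, "linear": [0, 0, -0.15], "twist": [0, 0, 0]}, {"fingers": 0.7, "linear": [0, 0, -0.2], "twist": [0, 0, 0]}, {"fingers": 0.7, "linear": [0, 0, -0.15], "twist": [0, 0, 0]}]}}

```text
time: 32.22
position: [0.6824, 0.0599, 0.1992]
orientation: [-180.0, 0.1, 178.0]
force: [-1.0, -0.9, -0.0]
grip_width: 0.0748
grip_force: 0.0
```

```bash
python3 -c "
from h import *
go(417,122,200,148)
s=snap('side')
for r in rects(s,.033,.046,(190,130,450,260),300): print(r)"
```

```text
at [682.4  59.9 199.2] rpy [-1.8000e+02  1.1000e-01  1.7802e+02] j6 -88.8 F [-1.  -0.9 -0. ] w 74.8 gf 0.0 t 32.2
lin total [ 1.337  0.264 -0.004] twist z total 3.753
(array([228., 158.]), 540, 457, 'short', 45, 'long', 247, 'xdeg', 85.9, 'z', np.float64(40.0), np.int32(347))
(array([327., 208.]), 634, 144, 'short', 40, 'long', 172, 'xdeg', 88.1, 'z', np.float64(40.5), np.int32(899))
(array([415., 208.]), 803, 9, 'short', 66, 'long', 72, 'xdeg', 30.8, 'z', np.float64(37.8), np.int32(536))
(array([366., 219.]), 681, 60, 'short', 61, 'long', 84, 'xdeg', 87.8, 'z', np.float64(40.5), np.int32(714))
(array([334., 238.]), 583, 62, 'short', 63, 'long', 83, 'xdeg', 87.7, 'z', np.float64(40.6), np.int32(824))
```

All three pieces lie flat in the tray with tops at about 41 mm. Back to the timer for six clicks clockwise.

Request:
{"op": "arm_command", "data": {"deltas": [{"fingers": -0.3, "linear": [0.191, 0.038, 0], "twist": [0, 0, 0]}, {"fingers": -0.3, "linear": [0.191, 0.038, 0], "twist": [0, 0, 0]}, {"fingers": -0.3, "linear": [0.191, 0.038, 0], "twist": [0, 0, 0]}, {"fingers": -0.3, "linear": [0.191, 0.038, 0], "twist": [0, 0, 0]}, {"fingers": -0.3, "linear": [0.191, 0.038, 0], "twist": [0, 0, 0]}, {"fingers": -0.3, "linear": [0.191, 0.037, 0], "twist": [0, 0, 0]}, {"fingers": -0.3, "linear": [0.191, 0.037, 0], "twist": [0, 0, 0]}]}}

```text
time: 33.15
position: [0.4153, 0.1221, 0.1972]
orientation: [180.0, 0.0, 178.0]
force: [0.1, 0.3, 1.2]
grip_width: 0.0304
grip_force: 0.0
```

Request:
{"op": "arm_command", "data": {"deltas": [{"fingers": -0.3, "linear": [0, 0, 0], "twist": [0, 0, 1]}, {"fingers": -0.3, "linear": [0, 0, 0], "twist": [0, 0, 1]}, {"fingers": -0.3, "linear": [0, 0, 0], "twist": [0, 0, 1]}, {"fingers": -0.3, "linear": [0, 0, 0], "twist": [0, 0, 0.75]}, {"fingers": -0.3, "linear": [0, 0, 0], "twist": [0, 0, 0]}]}}

```text
time: 33.78
position: [0.4166, 0.1219, 0.1971]
orientation: [180.0, 0.0, 148.1]
force: [0.3, 0.6, -1.5]
grip_width: 0.0304
grip_force: 0.0
```

```bash
python3 -c "
from h import *
go(417,122,103,148)
s=snap('wrist'); cv2.imwrite('pics/w4.png',s['img'][100:300,150:500])
s=snap('top')
for r in rects(s,.033,.046,(190,130,450,260),300): print(r)"
```

```text
at [416.6 121.9 197.1] rpy [1.7999e+02 2.0000e-02 1.4807e+02] j6 -50.9 F [ 0.3  0.6 -1.5] w 30.4 gf 0.0 t 33.8
lin total [-0.002  0.002  0.471] twist z total 0.009
(array([429., 136.]), 879, 66, 'short', 44, 'long', 110, 'xdeg', 30.3, 'z', np.float64(40.2), np.int32(367))
(array([434., 176.]), 803, 9, 'short', 65, 'long', 70, 'xdeg', 30.6, 'z', np.float64(38.4), np.int32(725))
(array([349., 208.]), 635, 143, 'short', 38, 'long', 171, 'xdeg', 88.1, 'z', np.float64(41.1), np.int32(1196))
(array([392., 208.]), 681, 59, 'short', 60, 'long', 83, 'xdeg', 88.5, 'z', np.float64(41.2), np.int32(922))
(array([370., 243.]), 584, 62, 'short', 60, 'long', 83, 'xdeg', 87.9, 'z', np.float64(41.1), np.int32(923))
```

View pics/w4.png

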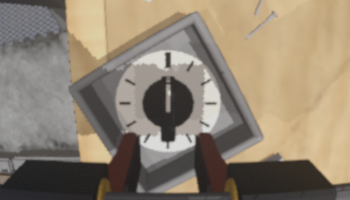

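The pointer at (168,90) sits on the thick zero tick at (168,58), aligned with the fingers. I'll descend, grip, and turn 180° clockwise (22.5 units).

Request:
{"op": "arm_command", "data": {"deltas": [{"fingers": -0.3, "linear": [0, 0, 0.2], "twist": [0, 0, 0]}, {"fingers": -0.3, "linear": [0, 0, 0.15], "twist": [0, 0, 0]}, {"fingers": -0.3, "linear": [0, 0, 0.12], "twist": [0, 0, 0]}, {"fingers": -1, "linear": [0, 0, 0], "twist": [0, 0, 0]}, {"fingers": -1, "linear": [0, 0, 0], "twist": [0, 0, 0]}, {"fingers": -1, "linear": [0, 0, 0], "twist": [0, 0, 0]}], "grip_force": 25}}

```text
time: 34.62
position: [0.4171, 0.122, 0.1038]
orientation: [179.9, 0.1, 148.0]
force: [1.0, 1.3, -4.0]
grip_width: 0.0119
grip_force: 25.0
```

Request:
{"op": "arm_command", "data": {"deltas": [{"fingers": -1, "linear": [0, 0, 0], "twist": [0, 0, 0.94]}, {"fingers": -1, "linear": [0, 0, 0], "twist": [0, 0, 0.94]}, {"fingers": -1, "linear": [0, 0, 0], "twist": [0, 0, 0.94]}, {"fingers": -1, "linear": [0, 0, 0], "twist": [0, 0, 0.94]}, {"fingers": -1, "linear": [0, 0, 0], "twist": [0, 0, 0.94]}, {"fingers": -1, "linear": [0, 0, 0], "twist": [0, 0, 0.94]}, {"fingers": -1, "linear": [0, 0, 0], "twist": [0, 0, 0.94]}, {"fingers": -1, "linear": [0, 0, 0], "twist": [0, 0, 0.94]}]}}

```text
time: 35.62
position: [0.416, 0.1215, 0.1038]
orientation: [-180.0, 0.0, 87.7]
force: [-1.6, -3.5, 0.5]
grip_width: 0.0116
grip_force: 25.0
```

Request:
{"op": "arm_command", "data": {"deltas": [{"fingers": -1, "linear": [0, 0, 0], "twist": [0, 0, 0.94]}, {"fingers": -1, "linear": [0, 0, 0], "twist": [0, 0, 0.94]}, {"fingers": -1, "linear": [0, 0, 0], "twist": [0, 0, 0.94]}, {"fingers": -1, "linear": [0, 0, 0], "twist": [0, 0, 0.94]}, {"fingers": -1, "linear": [0, 0, 0], "twist": [0, 0, 0.94]}, {"fingers": -1, "linear": [0, 0, 0], "twist": [0, 0, 0.94]}, {"fingers": -1, "linear": [0, 0, 0], "twist": [0, 0, 0.94]}, {"fingers": -1, "linear": [0, 0, 0], "twist": [0, 0, 0.94]}]}}

```text
time: 36.62
position: [0.415, 0.1221, 0.1037]
orientation: [-179.9, 0.1, 27.4]
force: [-4.4, 3.4, 3.0]
grip_width: 0.0119
grip_force: 25.0
```

Request:
{"op": "arm_command", "data": {"deltas": [{"fingers": -1, "linear": [0, 0, 0], "twist": [0, 0, 0.94]}, {"fingers": -1, "linear": [0, 0, 0], "twist": [0, 0, 0.94]}, {"fingers": -1, "linear": [0, 0, 0], "twist": [0, 0, 0.94]}, {"fingers": -1, "linear": [0, 0, 0], "twist": [0, 0, 0.94]}, {"fingers": -1, "linear": [0, 0, 0], "twist": [0, 0, 0.94]}, {"fingers": -1, "linear": [0, 0, 0], "twist": [0, 0, 0.94]}, {"fingers": -1, "linear": [0, 0, 0], "twist": [0, 0, 0.94]}, {"fingers": -1, "linear": [0, 0, 0], "twist": [0, 0, 0.94]}]}}

```text
time: 37.62
position: [0.4151, 0.1232, 0.1038]
orientation: [-180.0, 0.2, -32.8]
force: [-4.0, 11.5, 2.5]
grip_width: 0.0116
grip_force: 25.0
```

Request:
{"op": "arm_command", "data": {"deltas": [{"fingers": -0.3, "linear": [0, 0, 0], "twist": [0, 0, 0]}, {"fingers": -0.3, "linear": [0, 0, 0], "twist": [0, 0, 0]}, {"fingers": -0.3, "linear": [0, 0, -0.15], "twist": [0, 0, 0]}, {"fingers": -0.3, "linear": [0, 0, -0.2], "twist": [0, 0, 0]}, {"fingers": -0.3, "linear": [0, 0, -0.25], "twist": [0, 0, 0]}, {"fingers": -0.3, "linear": [0, 0, -0.2], "twist": [0, 0, 0]}, {"fingers": -0.3, "linear": [0, 0, 0], "twist": [0, 0, 0]}]}}

```text
time: 38.5
position: [0.4187, 0.122, 0.2663]
orientation: [-179.7, -0.4, -32.4]
force: [-0.4, -0.2, -0.6]
grip_width: 0.0308
grip_force: 0.0
```

```bash
python3 -c "
from h import *
go(417,122,103,-32)
w=snap('wrist')['img'][80:330,180:480]; s=snap('side')
cv2.imwrite('pics/f.png',np.vstack([cv2.resize(w,(600,400))[:300],s['img'][120:320,20:620]]))
for n in('top','side'):
    s=snap(n)
    for r in rects(s,.033,.046,(190,130,450,260),300): print(n,r)
    print(*rects(s,.06,.11,(300,120,370,190),100))"
```

```text
at [418.7 122.  266.3] rpy [-179.73   -0.36  -32.41] j6 129.6 F [-0.4 -0.2 -0.6] w 30.8 gf 0.0 t 38.5
lin total [-0.007  0.004  0.816] twist z total -0.051
top (array([430., 136.]), 879, 66, 'short', 44, 'long', 111, 'xdeg', 30.4, 'z', np.float64(40.6), np.int32(343))
top (array([434., 176.]), 804, 10, 'short', 65, 'long', 70, 'xdeg', 31.4, 'z', np.float64(38.3), np.int32(727))
top (array([349., 208.]), 634, 143, 'short', 38, 'long', 171, 'xdeg', 88.0, 'z', np.float64(41.1), np.int32(1195))
top (array([392., 208.]), 681, 59, 'short', 60, 'long', 83, 'xdeg', 88.2, 'z', np.float64(41.0), np.int32(920))
top (array([370., 243.]), 584, 62, 'short', 60, 'long', 82, 'xdeg', 87.9, 'z', np.float64(41.1), np.int32(919))
(array([334., 142.]), 741, 250, 'short', 77, 'long', 95, 'xdeg', -79.6, 'z', np.float64(85.8), np.int32(566))
side (array([420., 176.]), 895, 78, 'short', 61, 'long', 103, 'xdeg', 10.2, 'z', np.float64(42.2), np.int32(481))
side (array([327., 208.]), 634, 143, 'short', 42, 'long', 170, 'xdeg', 87.7, 'z', np.float64(40.7), np.int32(898))
side (array([415., 208.]), 802, 8, 'short', 65, 'long', 72, 'xdeg', 30.6, 'z', np.float64(37.9), np.int32(537))
side (array([366., 219.]), 680, 60, 'short', 61, 'long', 83, 'xdeg', 87.4, 'z', np.float64(40.7), np.int32(717))
side (array([334., 238.]), 583, 63, 'short', 62, 'long', 84, 'xdeg', 88.1, 'z', np.float64(40.6), np.int32(817))
(array([333., 156.]), 738, 241, 'short', 81, 'long', 95, 'xdeg', 31.6, 'z', np.float64(80.9), np.int32(671))
```

View pics/f.png

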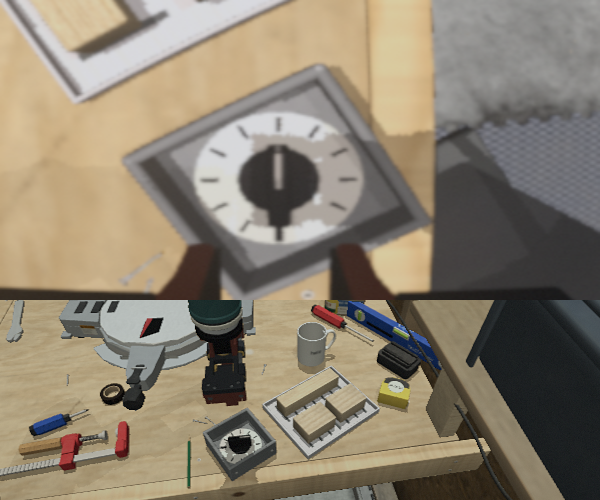

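In the wrist view the pointer at (278,155) is directly opposite the thick zero tick at (278,232), which is click 6. In the side view all three pieces lie in the tray, with the mug and tape in place and no other offcuts about.

```bash
python3 -c "
from workcell import manip
print(manip.sign_off())"
```

```text
the job is handed in; nothing more can be done
None
```

The job is handed in: I turned the dial to zero, packed the bar and two blocks flat in the tray (there was no third block), then set the timer to click 6; the final camera check showed all of it in place, with the mug and tape measure not moved.

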